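Hang and lock the shaker's handle frame

ROBOT

A 7-joint arm with a two-finger parallel gripper is mounted at the origin on the work surface. World frame = base frame: x ahead of the robot, y to its left, z up, the work surface at z = 0. Lengths are in mm, angles in rad, forces in N, time in s.
With the tool pointing down it reaches from about 425 to 1025 mm from the base axis. Payload 9.4 kg.
Tool frame: the origin (TCP) lies on the front face of the gripper's body, between the roots of the fingers; the fingertips stand 84 mm ahead of it and the grasp point (between the pads) lies 65 mm ahead of it; z points along the fingers, y is the direction in which the jaws open and shut (so a half turn about z gives the same grasp; the last joint's range is limited). The gripper opens to 93 mm and grips with 3 to 60 N. Pads are 15 mm wide; open, the fingers measure 128 mm over their backs; the gripper's body (75 mm by 188 mm) begins 65 mm behind the grasp point.
Start: joints at [1.062, 0.599, -0.003, 1.599, 0.002, 0.943, -0.08], TCP at [303.411, -658.457, 302.718] pointing down, gripper open.
Joint ranges: [-2.57, 2.57], [-0.35, 1.97], [-1.29, 1.29], [0.11, 2.56], [-1.05, 4.19], [0.11, 1.86], [-2.63, 2.63]. Speed limits (rad/s): [2.22, 2.22, 3.01, 3.01, 3.14, 3.14, 3.14].

INTERFACE

Orientations are given as a unit quaternion [x, y, z, w].
In Python, from cell import r, telemetry, camera, camera_info, hand_in gives the robot as it stands. The module is installed in compiled form; this text tells all that it offers. Calls block until the motion is done:
- r.move_ptp(position, orientation): joint-space move of the TCP to a pose.
- r.move_linear(position, orientation=None, max_speed=150): straight line of the TCP; orientation=None keeps the orientation; max_speed is the mean speed in mm/s.
- r.set_joints(angles): joint-space move.
- r.open_jaws() and r.close_gripper(effort=None): open the fingers fully, or close them until they stop; effort is the grip in N (None keeps the last).
- r.wait(seconds).
- r.inverse_kinematics(position, orientation): joint angles nearest the present ones, or None.
- telemetry.read_state(): the state.
- camera(name): name is "scene" or "top"; returns the picture (400x640x3 uint8, red, green, blue); there is no depth.
- camera_info(name): a dict with "intrinsics" (3x3 intrinsics, pixels), "cam_to_world" (4x4, takes a point from camera to world coordinates). Camera axes: x right, y down, z forward; pixel columns grow to the right and rows downward; lengths in mm; the calibration is good to about 2 mm. A picture is of the moment at which its call begins. camera_info takes no time and is no camera call.
A pose or a line that the arm cannot do raises r.Unreachable and nothing moves.
- hand_in(): hands the job in, once; it reports no verdict.
The state is a dict: "time": time; "qpos": joint angles; "joint_vel": joint speeds; "tau": joint torques, N m; "tool_pos": TCP position; "eef_rot": TCP orientation; "contact_force": force on the tool from outside, world axes, zero at the start; "ft_torque": the same for the moment, N m; "gripper_width": opening from 0.0 (shut) to 1.0 (fully open).
Only numpy, scipy, OpenCV 4.12 (cv2) and the standard library are available. Lean on these libraries where they do the work, as an engineer would, in place of code of your own. Each camera call takes 0.05 s, during which the arm holds its last target. There are 200 camera calls.

TASK

Take the black handle frame out of its white parking slot and hang it by its two holes on the two pins at the front of the shaker, pushed right back against the face. Let go of it, and then lock it: feel for the switch bar hidden under the platform's front lip and push it fully up from below, without forcing it. Leave the flask clamp, the jar and the bottle where they stand.

Things in the scene. Friction and masses are not known exactly. Their poses are not given: they have to be found in the camera images.
- frame_center (a point): Centre of the loose black handle frame (0.13 to 0.21 kg), an upright rectangle 110 mm wide (y), 100 mm tall (z), 10 mm thick (x), alike from both faces: a window over a solid lower plate with two 13 mm holes through it, 30 mm below this centre and 30 mm either side (y). Its top bar, 32 to 50 mm above this centre, 10 mm thick, is gripped from above; it stands upright in its slot.
- cradle: White parking block, fixed, 70 x 130 mm, 26 mm tall, with a slot 14 mm wide and 20 mm deep along its y, in which the frame stands, its underside 6 mm above the table. On the robot's left or right. Origin at the centre of its underside; z up.
- pins_mid (a point): Point on the shaker's upright front face midway between two level steel pins, 100 mm above the table; x points into the shaker, y left along the face, z up. Pins at y = +-30 mm, 8 mm thick, sticking out 28 mm to -x, the last 8 mm tapering to 3 mm. The face ends 25 mm above this point. Hung home, the frame's centre is 5 mm in front of this point and about 27 mm above it.
- shaker: The shaker: a fixed grey box 170 deep (x), 340 wide (y), 115 mm tall, with a 10 mm perforated aluminium platform on it; origin at table height in the middle of its front face (pins left, lip right); x points into it, y left, z up. Two flask clamps stand on the platform, up to 178 mm above the table, from 90 mm behind the front face.
- lip_mid (a point): Middle of the lower front edge of the lip, 115 mm above the table: there the platform's right half (10 mm thick, 170 mm along y) sticks out 60 mm in front of the face. Below it is open down to the table, to the front and at both ends. x points into the shaker, y left along the edge, z up. Fingers leaning 30 to 50 degrees, pointing down and in, can reach under it and push up with their upper side.
- lock (a joint): Travel of the switch bar under the lip: 0 down, 0.006 m fully up, a hard stop; takes 4 N, stays where left. A level black round bar 12 mm thick, 30 mm long along y, flat ends, rigid sideways, its axis 14 mm behind and (at 0) 24 mm below the lip's edge, on a holder 22 x 36 x 5 mm. Its place along the edge is not measured: middle within 35 mm of lip_mid either way; sweep shut fingers along to feel it.
- clamp: Bystander: a loose steel-wire flask clamp on a round black foot, 85 mm across and 62 mm tall; origin at the centre of its underside. It stands on the other side of the robot from the white block.
- jar: Bystander: a loose closed glass jar, 60 mm across, 90 mm tall; origin at the centre of its underside.
- medium: Bystander: a loose closed glass bottle, 64 mm across, 150 mm tall; origin at the centre of its underside.

How it is judged (in metres and radians):
On the way, in this order (a step that is already met when the one before it is completed fails the run):
1. the frame hangs on both pins, back against the face, and is let go (x of frame_center in the frame of pins_mid between -0.011 and 0 m and y of frame_center in the frame of pins_mid between -0.006 and 0.006 m and z of frame_center in the frame of pins_mid between 0.022 and 0.034 m and angle between frame_center's own z axis and vertical below 0.12 rad and contact force between the fingers and frame below 0.1 N), for 0.2 s.
2. the switch bar is pushed fully up, with the frame still hanging (x of frame_center in the frame of pins_mid between -0.011 and 0 m and y of frame_center in the frame of pins_mid between -0.006 and 0.006 m and z of frame_center in the frame of pins_mid between 0.022 and 0.034 m and angle between frame_center's own z axis and vertical below 0.12 rad and value of joint lock above 0.005 m), for 0.1 s.
At the end, for the whole second after the job is handed in: The frame hangs at rest, upright within 0.12 rad, on both pins, its centre within 6 mm sideways of the point between the pins, 22 to 34 mm above it and at most 11 mm in front of it (back face within 6 mm of the shaker's face); the switch bar is more than 5 mm up (all of step 2 and linear speed of frame below 0.02 m/s and contact force between the fingers and frame below 0.1 N); the robot touches nothing.
It fails at once if the flask clamp, the jar or the bottle is moved more than 30 mm (distance of any of clamp, jar, medium from where it was at the start of the episode above 0.03 m).
It fails at once if the switch is forced with more than 40 N (contact force between the arm and lock above 40 N).
It also fails if it takes over 64 s, if anything falls off the work surface, if the arm or the gripper's body presses on something with over 40 N, if the wrist force passes 120 N, or if a joint passes its speed limit or range.

## Working session

There is one attempt and no reset: what is moved stays moved. The work goes in short steps, each a Python script; the robot and the scene stay as the last script left them, time stands still between calls to the robot, and variables do not carry over. Pictures are saved under pics/ and viewed, about 8 in all and at most 12, crops included, and the job is handed in when it is done.

```bash
mkdir -p pics; python3 - <<'E'
from cell import *
import cv2,numpy as np
np.set_printoptions(precision=4,suppress=True)
for n in("scene","top"):
    cv2.imwrite(f"pics/{n}0.png",camera(n)[:,:,::-1]); i=camera_info(n); print(n,np.array(i["intrinsics"]),np.array(i["cam_to_world"]))
print(telemetry.read_state())
E
```

```text
scene [[450.8353   0.     315.2933]
 [  0.     450.8353 196.4725]
 [  0.       0.       1.    ]] [[   0.8662    0.4058   -0.2917  835.9591]
 [   0.4996   -0.6875    0.527  -499.8671]
 [   0.0133   -0.6022   -0.7982  896.3952]
 [   0.        0.        0.        1.    ]]
top [[364.859    0.     317.0283]
 [  0.     364.859  187.7379]
 [  0.       0.       1.    ]] [[  0.0117  -0.9995   0.0289 502.0883]
 [ -0.9998  -0.0113   0.014    7.2358]
 [ -0.0137  -0.0291  -0.9995 892.0487]
 [  0.       0.       0.       1.    ]]
{'time': 0.1, 'qpos': array([ 1.0623,  0.6001, -0.0025,  1.6   ,  0.0018,  0.9429, -0.0798]), 'joint_vel': array([-0.0016, -0.0033, -0.    , -0.0024,  0.0001,  0.0007, -0.0013]), 'tau': array([  0.0079, -76.6541,   1.5027, -25.2931,  -0.0524,   0.0137,
         0.    ]), 'tool_pos': array([ 303.2782, -658.1785,  301.9372]), 'eef_rot': array([ 0.9768,  0.2142, -0.0002, -0.0007]), 'contact_force': array([0.2691, 0.4723, 0.3741]), 'ft_torque': array([ 0.0505, -0.0052,  0.0341]), 'gripper_width': 0.9988666932279409}
```

View pics/scene0.png

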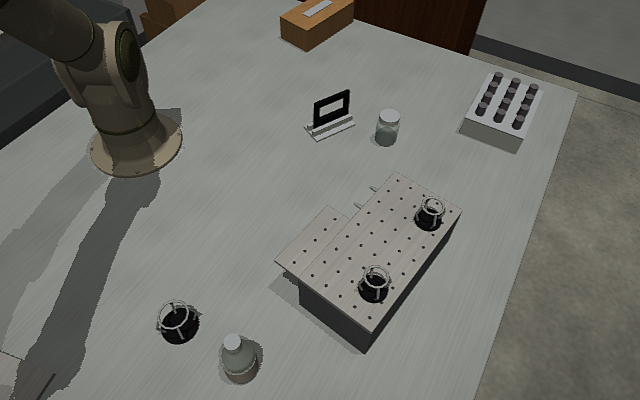

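View pics/top0.png

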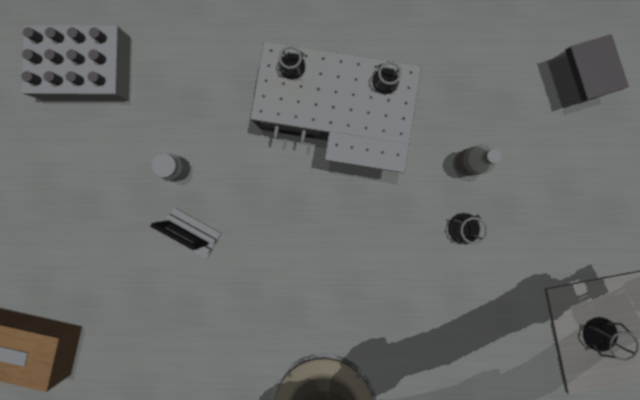

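The scene shows the frame in its block at about (332,108) with the jar next to it at (388,127). The pins are at about (370,190)/(357,206), and the lip is at (310,240). In the top view the frame is at (182,233), the pins at (277,135)/(303,140), the lip at (367,150), the clamp at (465,228) and the bottle at (478,160). I'll zoom in for exact pixels.

```bash
python3 - <<'E'
import cv2,numpy as np
s=cv2.imread("pics/scene0.png");t=cv2.imread("pics/top0.png")
def tile(im,x,y,w,k):
    c=cv2.resize(im[y:y+w*3//4,x:x+w],(400,300),interpolation=cv2.INTER_CUBIC)
    c=cv2.convertScaleAbs(c,alpha=k)
    f=400/w
    for g in range(x//10*10+10,x+w,10): cv2.line(c,(int((g-x+.5)*f),0),(int((g-x+.5)*f),8 if g%50 else 20),(0,0,255),1)
    for g in range(y//10*10+10,y+w*3//4,10): cv2.line(c,(0,int((g-y+.5)*f)),(8 if g%50 else 20,int((g-y+.5)*f)),(0,0,255),1)
    return c
o=np.vstack([np.hstack([tile(t,240,40,200,1.7),tile(t,140,190,100,1.7)]),np.hstack([tile(s,270,160,140,1.2),tile(s,296,80,72,1.2)])])
cv2.imwrite("pics/z1.png",o)
E
```

```text
(no output)
```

View pics/z1.png

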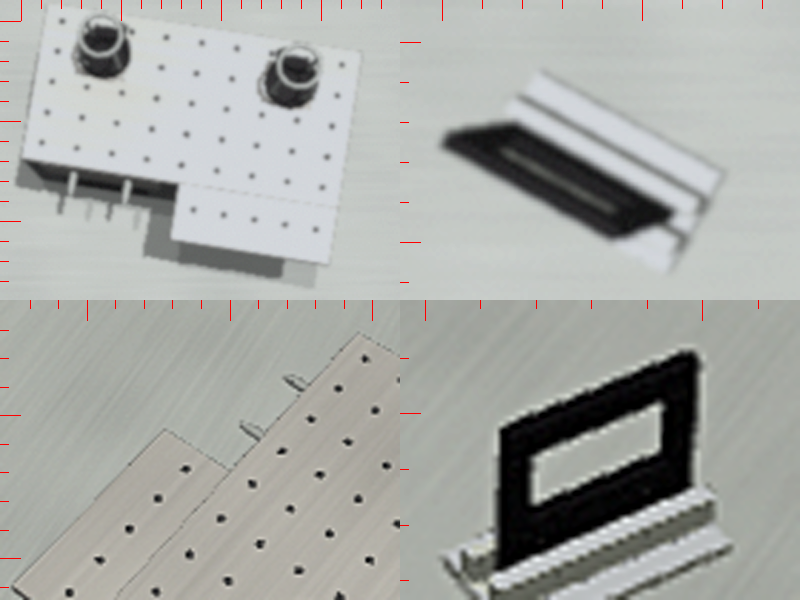

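```bash
cat > geo.py <<'E'
import numpy as np
from cell import camera_info
def ray(n,u,v):
    i=camera_info(n);K=np.array(i["intrinsics"]);T=np.array(i["cam_to_world"])
    d=T[:3,:3]@np.linalg.solve(K,[u,v,1.]);return T[:3,3],d
def onz(n,u,v,z):
    c,d=ray(n,u,v);return c+d*(z-c[2])/d[2]
def tri(a,b):
    A=[];B=[]
    for n,u,v in(a,b):
        c,d=ray(n,u,v);d/=np.linalg.norm(d);P=np.eye(3)-np.outer(d,d);A.append(P);B.append(P@c)
    return np.linalg.lstsq(np.vstack(A),np.hstack(B),rcond=None)[0]
E
python3 - <<'E'
from geo import *
np.set_printoptions(precision=1,suppress=True)
T={'FL':(250.5,118.5),'notch':(328.5,131.5),'lipL':(325.5,158.5),'lipR':(404.5,171),'RR':(420.5,64.5),'RL':(263,42)}
P={k:onz('top',*v,125) for k,v in T.items()}
S={'FL':(395.5,171.5),'notch':(350.5,219),'lipL':(327.5,205),'lipR':(274,260.5)}
for k in P: print(k,P[k],onz('scene',*S[k],125) if k in S else '',tri(('top',*T[k]),('scene',*S[k])) if k in S else '')
n=lambda a,b:(np.linalg.norm(P[a]-P[b]),np.degrees(np.arctan2(*(P[a]-P[b])[[1,0]])))
for a,b in(('FL','notch'),('lipL','lipR'),('RL','RR'),('RL','FL'),('RR','lipR'),('notch','lipL')):print(a,b,n(a,b))
print('pins tips',onz('top',274.5,137.5,101),onz('top',302,141,101), onz('scene',369.5,187,101),onz('scene',353,202.8,101))
print('frame top',onz('top',150.2,224.5,106),onz('top',194,248.5,106),onz('scene',313.3,102.5,106),onz('scene',349,88.5,106))
for nm,u,v in(('cr',(536-400)/4+139.5,68/4+189.5),('cr2',(724-400)/4+139.5,172/4+189.5),('cr3',(670-400)/4+139.5,274/4+189.5)):print(nm,onz('top',u,v,26))
print('jar',onz('top',164,166,90),onz('scene',388,116,90),'clamp',onz('top',465,229,20),'med',onz('top',492,156,150))
E
```

```text
FL [669.5 160.8 125. ] [674.  161.7 125. ] [671.9 162.5 122.2]
notch [643.4  -4.8 125. ] [646.   -4.1 125. ] [644.7  -4.2 123.8]
lipL [586.1   0.9 125. ] [587.6   3.  125. ] [587.    1.5 126.1]
lipR [ 561.5 -165.2  125. ] [ 562.8 -165.5  125. ] [ 562.  -165.2  123.8]
RR [ 787.6 -197.9  125. ]  
RL [833.9 136.9 125. ]  
FL notch (np.float64(167.68459331325968), np.float64(81.01836427394382))
lipL lipR (np.float64(167.90424227608946), np.float64(81.56913459223335))
RL RR (np.float64(337.93479172069283), np.float64(82.13304715139691))
RL FL (np.float64(166.05843906116317), np.float64(-8.285307022927002))
RR lipR (np.float64(228.45626724180957), np.float64(-8.221164003490887))
notch lipL (np.float64(57.524850293157144), np.float64(-5.689163304878806))
pins tips [633.5 112.4 101. ] [626.5  52.3 101. ] [637.  110.4 101. ] [625.1  52.2 101. ]
frame top [441.2 378.2 106. ] [390.8 281.9 106. ] [389.4 285.  106. ] [443.7 382.5 106. ]
cr [478.5 361.1  26. ]
cr2 [418.2 247.4  26. ]
cr3 [357.5 278.4  26. ]
jar [569.6 358.2  90. ] [573.1 355.3  90. ] clamp [ 433.4 -332.4   20. ] med [ 591.9 -336.2  150. ]
```

```bash
cat >> geo.py <<'E'
from scipy.spatial.transform import Rotation as R
from cell import *
import cv2
def quat(deg):  # tool down, tool x along deg in the plane
    a=np.radians(deg);return R.from_matrix(np.array([[np.cos(a),np.sin(a),0],[np.sin(a),-np.cos(a),0],[0,0,-1]])).as_quat()
def st(msg=''):
    s=telemetry.read_state();print(msg,round(s['time'],2),s['tool_pos'].round(1),'F',s['contact_force'].round(1),'M',s['ft_torque'].round(2),'w',round(s['gripper_width'],3));return s
E
python3 - <<'E'
from geo import *
q=quat(62)
r.move_ptp([420.5,329,300],q);st('hover')
r.move_linear([420.5,329,166],q,200);s=st('down')
r.close_gripper(30);s=st('grip')
r.move_linear([420.5,329,330],q,150);st('up')
for n in("scene","top"): cv2.imwrite(f"pics/{n}1.png",camera(n)[:,:,::-1])
s=cv2.imread("pics/scene1.png")[0:200,230:470];t=cv2.imread("pics/top1.png")[130:330,60:300]
cv2.imwrite("pics/z2.png",np.vstack([cv2.resize(s,(720,300*2))[:300*2][::1]])) 
o=np.hstack([cv2.resize(cv2.convertScaleAbs(x,alpha=1.5),(400,333),interpolation=cv2.INTER_CUBIC) for x in(s,t)])
cv2.imwrite("pics/z2.png",o)
E
```

```text
hover 3.57 [421.  328.5 299.9] F [ 0.  -0.5 -0.3] M [-0.05 -0.05 -0.01] w 1.003
down 4.38 [420.7 329.4 166.6] F [-0.2 -0.4  0.7] M [-0.06 -0.11 -0.04] w 0.997
grip 5.63 [420.1 329.2 165.9] F [-2.4  0.3 -0.5] M [ 0.26  0.45 -0.04] w 0.107
up 6.88 [420.3 328.6 329.2] F [-0.  -0.9 -2.2] M [-0.05 -0.07 -0.03] w 0.109
```

View pics/z2.png

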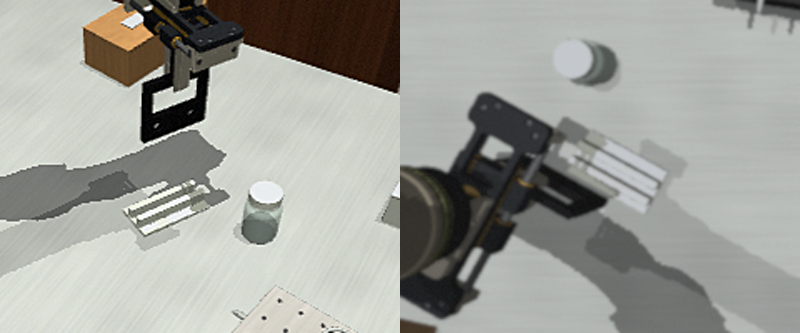

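```bash
python3 - <<'E'
from geo import *
q=quat(81.8)
r.move_ptp([598,88,330],q)
r.move_linear([598,88,240],q,150);r.wait(.3);st('pre')
for n in("scene","top"): cv2.imwrite(f"pics/{n}2.png",camera(n)[:,:,::-1])
s=cv2.imread("pics/scene2.png")[120:240,290:450]
cv2.imwrite("pics/z3.png",cv2.resize(cv2.convertScaleAbs(s,alpha=1.4),(800,600),interpolation=cv2.INTER_CUBIC))
E
```

```text
pre 9.18 [598.2  88.  240.7] F [ 0.7  0.2 -2.1] M [-0.06 -0.08 -0.02] w 0.105
```

View pics/z3.png

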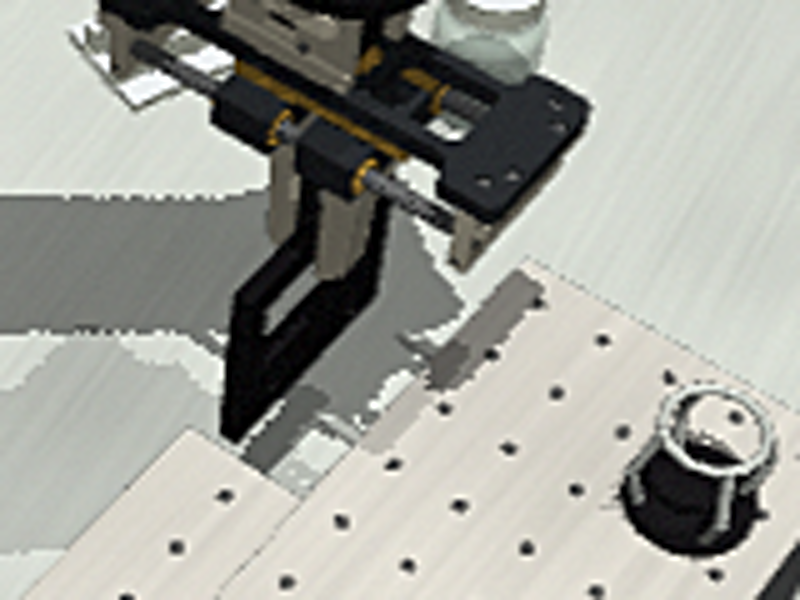

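```bash
python3 - <<'E'
from geo import *
np.set_printoptions(precision=1,suppress=True)
a=np.radians(8.2);X=np.array([np.cos(a),-np.sin(a),0]);Y=np.array([np.sin(a),np.cos(a),0])
tcp=np.array([598.2,88,0])
for k,(u,v,z) in dict(BRback=(235,440,80.7),BRfront=(222,432,80.7),BLback=(380,296,80.7),TRfront=(238,290,180.7),TRback=(250,297,180.7)).items():
    p=onz('scene',290+u/5-.4,120+v/5-.4,z); d=p-tcp; print(k,p,'rel x,y',d@X,d@Y)
c=np.array([657.5,79.5,0]);
for k,(u,v) in dict(pinRtip=(318,420),pinLtip=(402,338)).items():
    p=onz('scene',290+u/5-.4,120+v/5-.4,100);d=p-c;print(k,p,d@X,d@Y)
E
```

```text
BRback [594.3  35.9  80.7] rel x,y 3.5349605931377672 -52.13861704819136
BRfront [587.2  36.8  80.7] rel x,y -3.615330025509782 -52.24137522962086
BLback [613.4 143.4  80.7] rel x,y 7.146968781107743 56.98373495578572
TRfront [588.9  37.6 180.7] rel x,y -1.9860681009893684 -51.190430350986624
TRback [594.9  36.9 180.7] rel x,y 4.063233623931918 -51.09082878009512
pinRtip [626.2  51.2 100. ] -26.933233244370797 -32.49364677669867
pinLtip [638.  111.2 100. ] -23.82263105224105 28.618312531974127
```

```bash
cat >> geo.py <<'E'
aS=np.radians(8.0);X=np.array([np.cos(aS),-np.sin(aS),0]);Y=np.array([np.sin(aS),np.cos(aS),0]);Z=np.array([0,0,1.])
C=np.array([657.5,79.5,100.])
def W(x,y,z): return C+x*X+y*Y+z*Z
Q=quat(82)
def fl(s): f=s['contact_force'];return np.array([f@X,f@Y,f[2]])
E
python3 - <<'E'
from geo import *
y=-4.2;z=140
r.move_linear(W(-58,y,z),Q,80)
r.move_linear(W(-36,y,z),Q,80);r.wait(.1);f0=fl(telemetry.read_state());print(f0.round(1))
for x in range(-33,-3,3):
    r.move_linear(W(x,y,z),Q,40)
    s=telemetry.read_state();f=fl(s)-f0;p=s['tool_pos']-C
    print(x,round(s['time'],2),f.round(1),s['ft_torque'].round(2),(p@X).round(1),(p@Y).round(1))
    if np.abs(f).max()>10:break
E
```

```text
[-1.   0.5 -2.1]
-33 10.3 [ 2.2 -1.3 -0.9] [-0.08 -0.1   0.04] -33.0 -4.2
-30 10.55 [ 1.  -0.3 -0.5] [-0.04 -0.01  0.05] -29.8 -4.2
-27 10.8 [ 2.5 -0.4  0.6] [ 0.06 -0.06  0.03] -26.8 -4.1
-24 11.05 [2.3 1.1 0.6] [ 0.25 -0.28  0.01] -23.7 -3.9
-21 11.3 [ 0.1  0.8 -0. ] [ 0.39 -0.11 -0.01] -20.9 -3.9
-18 11.55 [0.3 0.5 0.6] [ 0.47 -0.06  0.04] -17.9 -4.1
-15 11.8 [0.4 1.7 0.1] [ 0.58 -0.03  0.02] -14.8 -4.1
-12 12.05 [0.4 1.6 0.3] [ 0.56 -0.05 -0.04] -11.8 -4.2
-9 12.3 [ 1.   1.7 -0.3] [0.55 0.01 0.02] -8.8 -4.2
-6 12.55 [0.4 1.4 0.3] [ 0.57  0.06 -0.02] -5.8 -4.2
```

```bash
python3 - <<'E'
from geo import *
y=-2.7;z=140
r.move_linear(W(-6,y,z),Q,20);r.wait(.1);s=st('shift');f0=fl(s);print(f0.round(1))
for x in np.arange(-5,4,1.):
    r.move_linear(W(x,y,z),Q,20)
    s=telemetry.read_state();f=fl(s)-f0;p=s['tool_pos']-C
    print(x,f.round(1),s['ft_torque'].round(2),(p@X).round(1))
    if f[0]<-6:break
cv2.imwrite("pics/scene3.png",camera("scene")[:,:,::-1])
s=cv2.imread("pics/scene3.png")[120:240,290:450]
cv2.imwrite("pics/z4.png",cv2.resize(cv2.convertScaleAbs(s,alpha=1.4),(800,600),interpolation=cv2.INTER_CUBIC))
E
```

```text
shift 12.9 [651.2  77.2 240. ] F [-0.5 -0.4 -1.7] M [-0.05 -0.04 -0.03] w 0.104
[-0.5 -0.5 -1.7]
-5.0 [-1.4  0.1 -0.1] [-0.03  0.46 -0.1 ] -5.3
-4.0 [-5.4 -0.7  1.3] [-0.05  1.32 -0.17] -4.6
-3.0 [-7.  -1.1  3. ] [ 0.04  1.84 -0.16] -4.1
```

View pics/z4.png

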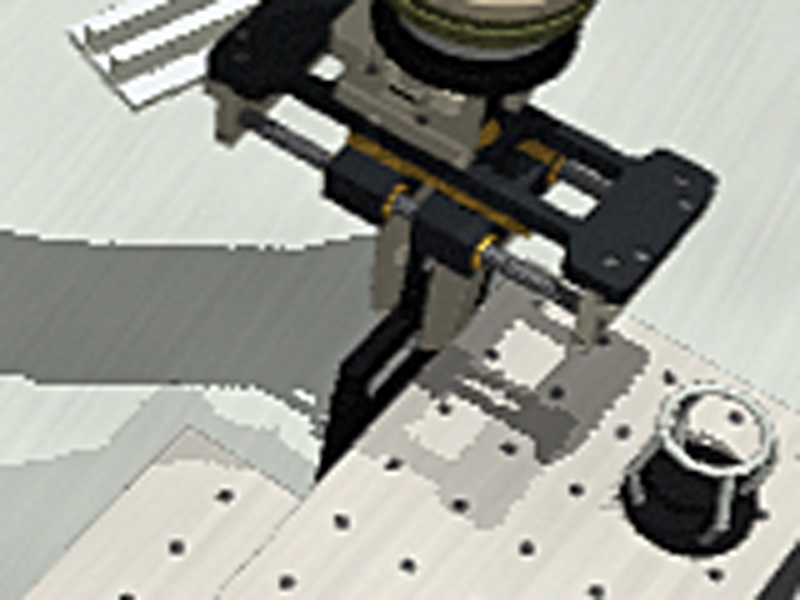

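The frame's back is flush against the face, and contact came at x = -5 as expected. Next I lower it onto the pins and release.

```bash
python3 - <<'E'
from geo import *
y=-2.7
f0=-1.7
for z in np.arange(139,133,-.7):
    r.move_linear(W(-4.5,y,z),Q,20);s=telemetry.read_state();f=fl(s);print(round(z,1),f.round(1),(s['tool_pos'][2]-100).round(1))
    if f[2]>4:break
r.move_linear(W(-5,y,z+.3),Q,20);r.wait(.1);st('seat')
r.open_jaws();r.wait(.3);st('open')
r.move_linear(W(-5,y,230),Q,150);st('up')
for n in("scene","top"): cv2.imwrite(f"pics/{n}4.png",camera(n)[:,:,::-1])
s=cv2.imread("pics/scene4.png")[120:240,290:450]
cv2.imwrite("pics/z5.png",cv2.resize(cv2.convertScaleAbs(s,alpha=1.4),(800,600),interpolation=cv2.INTER_CUBIC))
E
```

```text
139.0 [-5.1 -0.3 -1.2] 139.0
138.3 [-5.2 -0.4  1.2] 138.4
137.6 [-5.8  0.   3.3] 138.0
136.9 [-6.4 -1.4  6.3] 137.7
seat 15.05 [652.4  77.7 237.8] F [-5.2 -0.6  5.3] M [-0.04  1.39 -0.14] w 0.109
open 16.71 [652.2  77.5 237.2] F [ 0.4 -1.  -1.2] M [-0.04 -0.11  0.03] w 1.002
up 17.48 [651.8  77.2 329.2] F [ 0.5 -0.5 -0.3] M [-0.01 -0.05 -0.03] w 1.002
```

View pics/z5.png

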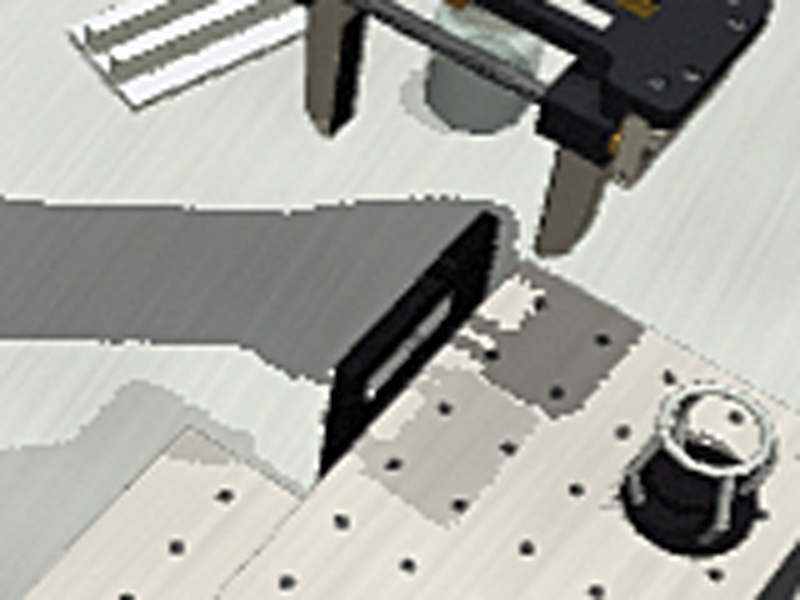

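```bash
cat >> geo.py <<'E'
L=np.array([574.5,-82,115.])
def LW(x,y,z): return L+x*X+y*Y+z*Z
def lean(deg,sgn):   # deg below horizontal
    b=np.radians(deg);z=np.cos(b)*X-np.sin(b)*Z;y=sgn*Y;return R.from_matrix(np.c_[np.cross(y,z),y,z]).as_quat(),z
def tcp_for(tan,y,deg,e=15,h=7.5): # upper finger side at lip point tan=(x,z), e from the tip
    b=np.radians(deg);d=np.array([np.cos(b),-np.sin(b)]);n=np.array([np.sin(b),np.cos(b)])
    p=np.array(tan)-(84-e)*d-h*n;return LW(p[0],y,p[1])
E
python3 - <<'E'
from geo import *
np.set_printoptions(precision=2,suppress=True)
for k,(u,v) in dict(BR=(320,474),TR=(337,368)).items():
    p=onz('scene',290+u/5-.4,120+v/5-.4,{'BR':77.5,'TR':177.5}[k])-C;print(k,p@X,p@Y)
for u,v in((336,367),(488,210)):
    p=onz('scene',290+u/5-.4,120+v/5-.4,177.5)-C;print('top edge',p@X,p@Y)
for deg in(45,50,40,55):
  for s in(1,-1):
    q,z=lean(deg,s)
    for back in(0,60,100):
      j=[r.inverse_kinematics(tcp_for((9.8,-28.2),y,deg)-back*X+back/2*Z,q) for y in(75,-75)]
      print(deg,s,back,[None if a is None else np.array(a) for a in j])
E
```

```text
BR -17.36275541246723 -41.50383656773234
TR -8.290005930385039 -56.657689487289126
top edge -8.895075624393673 -56.491743436875836
top edge -6.3719544818032485 53.150599252286895
45 1 0 [array([ 0.16,  0.83, -0.57,  2.56,  2.51,  1.12, -1.22]), array([ 0.65,  0.86, -0.69,  2.55,  2.74,  1.02, -0.98])]
45 1 60 [None, None]
45 1 100 [None, None]
45 -1 0 [None, None]
45 -1 60 [None, None]
45 -1 100 [None, None]
50 1 0 [array([ 0.22,  0.78, -0.62,  2.5 ,  2.42,  0.96, -1.11]), array([ 0.69,  0.81, -0.75,  2.5 ,  2.61,  0.86, -0.86])]
50 1 60 [None, None]
50 1 100 [None, None]
50 -1 0 [array([-0.2 ,  0.72, -0.  ,  2.53,  2.83,  0.8 ,  1.52]), array([ 0.32,  0.72, -0.19,  2.52,  3.04,  0.79,  1.75])]
50 -1 60 [None, None]
50 -1 100 [None, None]
40 1 0 [None, None]
40 1 60 [None, None]
40 1 100 [None, None]
40 -1 0 [None, None]
40 -1 60 [None, None]
40 -1 100 [None, None]
55 1 0 [array([ 0.26,  0.74, -0.65,  2.44,  2.31,  0.8 , -0.98]), array([ 0.72,  0.78, -0.79,  2.44,  2.44,  0.73, -0.71])]
55 1 60 [None, array([ 0.79,  0.72, -0.89,  2.55,  2.4 ,  0.77, -0.73])]
55 1 100 [None, None]
55 -1 0 [array([-0.18,  0.67, -0.  ,  2.47,  2.82,  0.61,  1.57]), array([ 0.32,  0.67, -0.19,  2.46,  3.01,  0.6 ,  1.78])]
55 -1 60 [None, None]
55 -1 100 [None, None]
```

```bash
python3 - <<'E'
from geo import *
np.set_printoptions(precision=2,suppress=True)
for deg in(50,53,56):
  for s in(1,-1):
    q,z=lean(deg,s);b=np.radians(deg);n=np.array([np.sin(b),np.cos(b)]);t=np.array([14,-24])-6*n
    print(deg,s,'up at y=110:',[r.inverse_kinematics(tcp_for(t,110,deg)+dz*Z,q) is not None for dz in(0,-12,50,100,150,200)],
     'sweep',[r.inverse_kinematics(tcp_for(t+dn*n,y,deg)-dz*Z,q) is not None for y in(70,0,-60) for dn,dz in((4,0),(0,12))],
     'back',[r.inverse_kinematics(tcp_for(t,y,deg)-k*z,q) is not None for y in(75,-75) for k in(20,40,60)])
E
```

```text
50 1 up at y=110: [True, True, True, True, True, True] sweep [True, True, True, True, True, True] back [True, True, False, True, True, True]
50 -1 up at y=110: [True, True, True, True, True, True] sweep [True, True, True, True, True, True] back [True, False, False, True, False, False]
53 1 up at y=110: [True, True, True, True, True, True] sweep [True, True, True, True, True, True] back [True, True, True, True, True, True]
53 -1 up at y=110: [True, True, True, True, True, True] sweep [True, True, True, True, True, True] back [True, True, True, True, True, True]
56 1 up at y=110: [True, True, True, True, True, True] sweep [True, True, True, True, True, True] back [True, True, True, True, True, True]
56 -1 up at y=110: [True, True, True, True, True, False] sweep [True, True, True, True, True, True] back [True, True, True, True, True, True]
```

```bash
python3 - <<'E'
from geo import *
np.set_printoptions(precision=2,suppress=True)
r.close_gripper(20)
r.move_linear(W(-90,0,320),Q,250);st('clear');print(telemetry.read_state()['qpos'])
q,z=lean(50,1);n=np.array([np.sin(np.radians(50)),np.cos(np.radians(50))]);t=np.array([14,-24])-6*n
for dz in(260,200):
    j=r.inverse_kinematics(tcp_for(t,110,50)+dz*Z,q);print(dz,j)
    if j is not None:break
r.set_joints(j);st('tilted')
base=tcp_for(t+4*n,110,50)
r.move_linear(base+60*Z,q,150);st('low')
r.move_linear(base,q,80);r.wait(.1);st('in');print(telemetry.read_state()['qpos'])
for m in("scene","top"): cv2.imwrite(f"pics/{m}6.png",camera(m)[:,:,::-1])
s=cv2.imread("pics/scene6.png")[110:290,230:470];t=cv2.imread("pics/top6.png")[60:240,220:460]
cv2.imwrite("pics/z6.png",np.hstack([cv2.resize(cv2.convertScaleAbs(x,alpha=1.5),(400,300),interpolation=cv2.INTER_CUBIC) for x in(s,t)]))
E
```

```text
clear 19.67 [568.9  91.2 419.5] F [ 0.2 -0.3 -0.4] M [-0.04 -0.08  0.  ] w 0.008
[ 0.34  0.41 -0.85  1.77  0.34  1.12 -0.76]
260 [ 0.51  0.25 -0.94  2.24  1.42  0.52 -0.14]
tilted 20.68 [550.4  32.2 394.8] F [-0.3  0.2  0.1] M [ 0.17  0.53 -0.05] w 0.006
low 22.14 [552.9  32.2 198.5] F [ 0.3 -0.2 -0.6] M [0.17 0.52 0.05] w 0.007
in 23.14 [552.7  32.1 138.4] F [-0.2 -0.7  0.2] M [ 0.15  0.54 -0.03] w 0.002
[ 0.31  0.86 -0.9   2.47  2.22  1.1  -0.92]
```

View pics/z6.png

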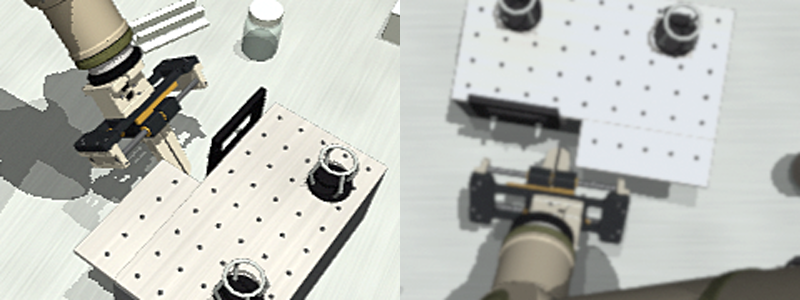

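```bash
python3 - <<'E'
from geo import *
q,z=lean(50,1);n=np.array([np.sin(np.radians(50)),np.cos(np.radians(50))]);t=np.array([14,-24])-6*n
P=lambda y,dn=4,dz=0:tcp_for(t+dn*n,y,50)+dz*Z
r.wait(.1);f0=fl(telemetry.read_state())
r.move_linear(P(72),q,60);print('72',(fl(telemetry.read_state())-f0).round(1))
y=72
while y>-70:
    y-=2;r.move_linear(P(y),q,25);s=telemetry.read_state();f=fl(s)-f0
    if abs(f).max()>2.5:print(y,f.round(1),((s['tool_pos']-L)@Y).round(1))
    if abs(f).max()>5:break
print('end',y,round(s['time'],1))
r.move_linear(P(y+3),q,30);st('backed')
E
```

```text
72 [ 0.2  1.2 -0.3]
38 [ 1.   5.7 -0.8] 39.3
end 38 28.4
backed 28.62 [542.9 -36.4 137.7] F [ 0.1 -0.5  0.9] M [0.15 0.43 0.02] w 0.006
```

```bash
python3 - <<'E'
from geo import *
q,z=lean(50,1);n=np.array([np.sin(np.radians(50)),np.cos(np.radians(50))]);t=np.array([14,-24])-6*n
P=lambda y,dn=0,dz=0:tcp_for(t+dn*n,y,50)+dz*Z
r.move_linear(P(41,4,0),q,60)
r.move_linear(P(41,0,-9),q,40)
r.move_linear(P(8,0,-9),q,50);r.wait(.2);f0=fl(telemetry.read_state());print(f0.round(1))
for dz in np.arange(-7,12,1.):
    r.move_linear(P(8,0,dz),q,20);s=telemetry.read_state();f=fl(s)-f0
    print(dz,f.round(1),round((s['tool_pos']-P(8))[2],1),round(s['time'],1))
    if np.linalg.norm(f)>11:break
E
```

```text
[-0.4  0.3  0.7]
-7.0 [ 0.6 -0.6 -0.7] -6.8 30.6
-6.0 [ 0.7 -0.6 -1.8] -6.0 30.8
-5.0 [-0.9 -0.  -4.1] -5.3 31.1
-4.0 [-1.7  0.2 -4.3] -4.2 31.3
-3.0 [-2.6 -0.5 -3.6] -3.1 31.6
-2.0 [-3.5  0.2 -4. ] -2.1 31.8
-1.0 [-5.6 -0.6 -3.3] -1.0 32.1
0.0 [-4.8 -0.5 -4.6] -0.0 32.3
1.0 [-5.2 -0.2 -7.8] 0.7 32.6
2.0 [ -2.7   0.5 -15.8] 1.3 32.8
```

```bash
python3 - <<'E'
from geo import *
q,z=lean(50,1);n=np.array([np.sin(np.radians(50)),np.cos(np.radians(50))]);t=np.array([14,-24])-6*n
P=lambda y,dn=0,dz=0:tcp_for(t+dn*n,y,50)+dz*Z
r.move_linear(P(8,0,-9),q,50);r.wait(.2);f0=fl(telemetry.read_state())
for dz in(-4,-2,-1): r.move_linear(P(8,0,dz),q,30);print(dz,(fl(telemetry.read_state())-f0).round(1))
r.move_linear(P(8,0,-10),q,50)
r.move_linear(P(110,0,-10),q,100)
r.move_linear(P(110,0,110),q,120)
r.wait(.3);st('out')
for m in("scene","top"): cv2.imwrite(f"pics/{m}7.png",camera(m)[:,:,::-1])
s=cv2.imread("pics/scene7.png")[60:390,150:590];t=cv2.imread("pics/top7.png")[60:390,120:560]
cv2.imwrite("pics/z7.png",np.hstack([cv2.resize(cv2.convertScaleAbs(x,alpha=1.5),(400,300),interpolation=cv2.INTER_CUBIC) for x in(s,t)]))
E
```

```text
-4 [-0.3  0.  -0.5]
-2 [-0.4  0.6  0.6]
-1 [-0.   1.9 -0.4]
out 37.17 [549.4  32.7 244.7] F [ 0.1 -0.4 -0.1] M [ 0.11  0.47 -0.01] w 0.007
```

View pics/z7.png

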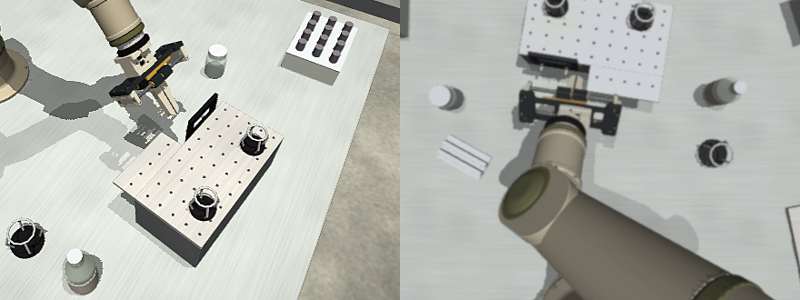

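The frame is hanging upright against the face, the bar stays up, the bystanders haven't moved and the arm is clear, so I'm handing in.

```bash
python3 -c "
from cell import *
hand_in()"
```

```text
the job is handed in; nothing more can be done
```

I hung the frame on both pins, let go of it, pushed the switch bar up, and handed the job in at about 37 s of the 64 s allowed. No verdict was reported.

**Frame:**
- It met the face at the expected depth, with its centre about 5 mm in front of the pins' mid-point.
- I lowered it about 2 mm until the pins took its weight, then released it.
- After release, a picture put its top edge's middle within about 1 mm of my estimate of the point between the pins.
- One check disagreed: a hurried reading of its lower right corner was about 15 mm off. That corner was probably hidden behind the platform edge, so I discarded it.

**Switch bar:**
- I felt its left end while sweeping in from the left, then pushed up from below.
- It moved about 6 mm at 4–7 N and then met the hard stop. I stopped pushing at 16 N, well under the 40 N limit.
- Feeling again 1.5 mm below the stop found no upward resistance (a 1.9 N sideways reading is about noise level), so the bar stayed up.

**Last picture:** The frame hangs upright against the face and the robot is clear of everything. The flask clamp, jar and bottle look unmoved; I checked them by eye and did not re-measure them.

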